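Index the banding wheel to the red-pinned scale line

TASK

A pot stands on the banding wheel, ready for its next sprig. By pushing the brass stud with a fingertip, without gripping it, gently turn the wheel until its white index line lines up with the scale line that carries the red pin, then take the hand away. Do not touch the pot, which must ride along upright in the middle, and leave the other pot and the moulds where they are.

Things in the scene. Friction and masses are not known exactly. Their poses are not given: they have to be found in the camera images.
- wheel (a joint): Turning angle (rad) of the banding wheel about its vertical axis: positive is counterclockwise seen from above, stops at -1.4 and 1.4; at 0 the index line points to the front of the round base (roughly at the robot). The wheel turns evenly with about 0.1 N m of friction (about 1 N at the stud) and stays where it is left, without coasting. It starts within 0.2 rad of 0.
- wheel_center (a point): Point on the wheel's axis at its top face, 37 mm above the table. The wheel is a dark steel disc of 230 mm diameter, 6 mm thick, with fine bright rings, on a dark fixed base of 290 mm diameter and 30 mm height. A white scale with black lines surrounds the wheel on the base's top; four of its lines are long and 4 mm wide, at -55, -25, 25 and 55 degrees from the base's front (as wheel joint values), and each carries one coloured pin.
- index_mark (a point): Outer end of the white index line (5 mm wide, 54 mm long, radial) painted on the wheel's top, 113 mm from the axis, 37 mm above the table. Own x axis points radially outward along the line, z up. Turns with the wheel.
- stud_top (a point): Centre of the top of the brass stud, the upright pin to push (collider wheel_c2): 16 mm in diameter, fixed on the wheel 95 mm from its axis, 36 mm tall (from 37 to 73 mm above the table; its lowest 3 mm are a steel flange of 22 mm diameter). Seen from above it stands 45 degrees clockwise from the index line. Turns with the wheel; may be pushed either way.
- red_pin_top (a point): Centre of the top of the red pin (12 mm diameter, 14 mm tall, top 44 mm above the table), fixed at the outer end of the target scale line, 136 mm from the wheel's axis. The blue, black and green pins at the other three long lines are alike and are not the target; colours change places from start to start.
- pot_center (a point): Centre, half-way up, of the pale pink loose pot on the middle of the wheel: 76 mm diameter, 70 mm tall, standing on the wheel's top (rim about 107 mm above the table), 0.25 kg. Not to be touched.
- orange_pot: Orange pot, 88 mm diameter, 90 mm tall, loose on the table at the robot's left of the wheel; origin at the centre of its underside. Leave alone.
- mould_a: Pale plaster sprig mould, 62 x 51 x 24 mm, loose on the table at the robot's left of the wheel; origin at the centre of its underside. Leave alone.
- mould_b: Pale plaster sprig mould, 62 x 51 x 24 mm, loose on the table at the robot's right of the wheel; origin at the centre of its underside. Leave alone.
- pot: The pale pink pot on the wheel itself (see pot_center); origin at the centre of its underside.

How it is judged:
By the outcome, as a careful person would: the job done as asked, in the order asked, and still so for the second after the job is handed in, with the robot touching nothing.
It also fails if it takes over 45 s, if anything falls off the work surface, if the arm or the gripper's body presses on something with over 40 N, if the wrist force passes 120 N, or if a joint passes its speed limit or range.

ROBOT

A 6-joint arm with a two-finger parallel gripper is mounted at the origin on the work surface; the furniture and walls round the work are solid. World frame = base frame: x ahead of the robot, y to its left, z up, the work surface at z = 0. Lengths are in m, angles in rad, forces in N, time in s.
With the tool pointing down it reaches from about 0.3 to 0.875 m from the base axis. Payload 6.4 kg.
Tool frame: the origin (TCP) lies on the centre line of the jaws, within the pads' length; the fingertips stand 25 mm ahead of it and the grasp point (between the pads) lies 6 mm ahead of it; z points along the fingers, y is the line along which they close (so a half turn about z gives the same grasp; the last joint's range is limited). The gripper opens to 85 mm and grips with 20 to 120 N. Pads are 22 mm wide; open, the fingers measure 114 mm over their backs; the gripper's body (76 mm by 85 mm) begins 54 mm behind the grasp point. The pads swing forward as they close: fully open they stand 13 mm farther back than shut.
Start: joints at [0.949, 0.181, 1.607, -0, 1.354, -0.206], TCP at [0.232, 0.526, 0.256] pointing down, gripper open.
Joint ranges: [-2.99, 2.99], [-0.89, 2.07], [0.3, 2.58], [-1.14, 4.28], [0, 2.63], [-3.12, 3.12]. Speed limits (rad/s): [2.57, 2.57, 3.01, 3.14, 3.14, 3.14].

INTERFACE

Orientations are given as a unit quaternion [w, x, y, z].
In Python, from bench import get_obs, camera, hand_in, spot_in gives the robot as it stands.
- The arm moves only by the shell command python3 -m jog 'ROWS'. ROWS is JSON, one flat list of numbers, 7 for each row, row after row: the shift along the tool's x, y, z in m, then the turn, a rotation vector about the tool's x, y, z in rad, then the closure, from 0 (fully open) to 1 (shut). A call has 1 to 20 rows; each row is the pose to reach, as a shift and turn from the pose commanded when the call began, along the tool's axes at that moment; what a row does not reach only later rows make up. A row lasts 1/8 s, in which the tool goes at most 62.5 mm and 10.7 degrees, less where a joint would pass 70% of its speed; a pose out of reach is approached as far as the arm can. A call with a gripper value outside its range is refused whole. The fingers move at their own pace and stop on an object; the grip force is fixed at half the most. Time passes only in rows, so rows that repeat a pose let the fingers close. It gives the time, the measured TCP pose, the force, the opening and the grip force at its end, in the units of the state.
- get_obs(): the state, without advancing time (a new reading comes with each control period).
- camera(name): name is "scene" or "top" or "wrist"; returns a dict with "frame" (384x512x3 uint8, red, green, blue), "mtx" (3x3 intrinsics, pixels), "extrinsics" (4x4, takes a point from camera to world coordinates). Camera axes: x right, y up, looking along -z (the intrinsics and any distortion apply to the point x, -y, -z); pixel columns grow to the right and rows downward; lengths in m; the calibration is good to about 2 mm. A picture is of the moment at which its call begins. There is no depth.
- hand_in(): hands the job in; it is judged then, once.
Trained networks look in a picture, given as the dict that the camera call returned (one of the last four; its "shot" number tells which), for a name from the list of things; names that differ only in an ending like _2 or _b are one class to them, and where a whole thing is asked for, a point or a joint stands for the part that bears it (a point fixed in the world has none). Each returns a list of dicts, best first, with "confidence" (0 to 1); they miss things now and then, are a little off and sometimes report something else, mostly with a low value. They report only what shows in the picture. A call takes as long as a camera call.
- spot_in(picture, name): "xyz" ([x, y, z] in m, in world coordinates, good to about 4 mm: the middle of the surface that is visible of it).
The state is a dict: "time_s": time; "q": joint angles; "dq": joint speeds; "joint_efforts": joint torques, N m; "eef_pos": TCP position; "eef_rot": TCP orientation; "wrist_force": force on the tool from outside, world axes, zero at the start; "torque": the same for the moment, N m; "opening": opening from 0.0 (shut) to 1.0 (fully open); "grasp_force": force on a finger pad.
Only numpy, scipy, OpenCV 4.12 (cv2) and the standard library are available. Lean on these libraries where they do the work, as an engineer would, in place of code of your own. Each camera call takes 0.05 s, during which the arm holds its last target. There are 200 camera calls.

## Working session

There is one attempt and no reset: what is moved stays moved. The work goes in short steps, Python scripts to look and compute and a shell command to move; the robot and the scene stay as the last step left them, time stands still between calls to the robot, and variables do not carry over. Pictures are saved under pics/ and viewed, at most 10 in all, crops included, and the job is handed in when it is done.

```bash
mkdir -p pics; cat > h.py <<'E'
import numpy as np,cv2
from bench import *
def save(c,n): cv2.imwrite('pics/'+n,cv2.cvtColor(c["frame"],cv2.COLOR_RGB2BGR))
def ray(c,u,v,z):
    M=np.array(c["extrinsics"]);K=np.array(c["mtx"])
    d=np.linalg.inv(K)@[u,v,1];d=M[:3,:3]@[d[0],-d[1],-d[2]];o=M[:3,3]
    return o+d*(z-o[2])/d[2]
def proj(c,p):
    M=np.array(c["extrinsics"]);K=np.array(c["mtx"])
    q=M[:3,:3].T@(np.array(p)-M[:3,3]);r=K@[q[0],-q[1],-q[2]];return r[:2]/r[2]
E
python3 - <<'E'
from h import *
o=get_obs();print(o["time_s"],o["eef_pos"],o["eef_rot"])
t=camera("top");save(t,"top.png")
s=camera("scene");save(s,"scene.png")
for n in ["wheel_center","index_mark","stud_top","red_pin_top","pot_center","orange_pot","mould_a"]:
    for c in (t,s):
        print(n,[(np.round(d["xyz"],3).tolist(),round(d["confidence"],2),proj(c,d["xyz"]).round().tolist()) for d in spot_in(c,n)[:3]])
E
```

```text
0.0 [0.23194477 0.52558206 0.2553695 ] [-3.47435164e-04  2.06414481e-01  9.78464236e-01 -8.24815707e-04]
wheel_center [([0.563, 0.079, 0.04], 0.83, [228.0, 191.0])]
wheel_center [([0.542, 0.052, 0.036], 0.74, [236.0, 206.0])]
index_mark [([0.566, 0.075, 0.034], 0.79, [230.0, 191.0])]
index_mark [([0.539, 0.052, 0.041], 0.97, [235.0, 204.0])]
stud_top [([0.564, 0.075, 0.038], 0.63, [230.0, 191.0]), ([0.573, 0.082, 0.055], 0.46, [227.0, 187.0])]
stud_top [([0.534, 0.056, 0.036], 0.66, [233.0, 206.0])]
red_pin_top []
red_pin_top []
pot_center [([0.574, 0.083, 0.056], 0.81, [227.0, 186.0]), ([0.563, 0.079, 0.042], 0.22, [228.0, 191.0])]
pot_center [([0.544, 0.071, 0.084], 0.63, [231.0, 189.0])]
orange_pot [([0.602, 0.349, 0.037], 0.65, [132.0, 175.0])]
orange_pot [([0.57, 0.321, 0.069], 0.72, [175.0, 174.0])]
mould_a [([0.451, 0.337, 0.017], 0.65, [135.0, 230.0]), ([0.479, -0.336, 0.02], 0.59, [374.0, 226.0])]
mould_a [([0.46, -0.339, 0.019], 0.58, [350.0, 264.0]), ([0.464, 0.329, 0.023], 0.55, [151.0, 196.0])]
```

View pics/top.png

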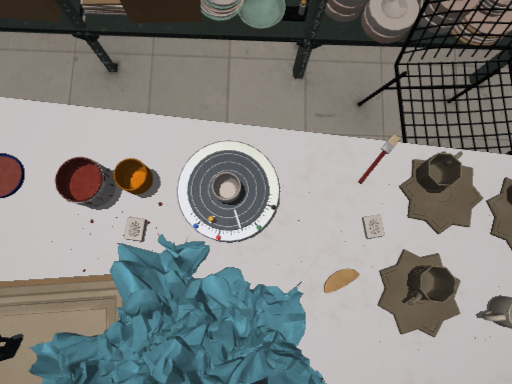

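View pics/scene.png

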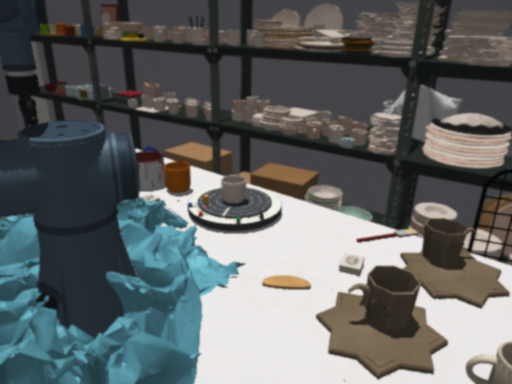

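The top view shows the red pin at (219,238), blue (196,226), green (258,227), black (274,207), stud about (212,219), and the index line ending near (238,226). I'll zoom in and measure these.

```bash
python3 - <<'E'
from h import *
t=camera("top");f=t["frame"]
cv2.imwrite('pics/crop.png',cv2.cvtColor(cv2.resize(f[130:250,165:295],None,fx=5,fy=5,interpolation=cv2.INTER_CUBIC),cv2.COLOR_RGB2BGR))
hsv=cv2.cvtColor(f,cv2.COLOR_RGB2HSV).astype(int)
yy,xx=np.mgrid[:384,:512];roi=(xx>175)&(xx<282)&(yy>138)&(yy<245)
for n,lo,hi in (("red",0,6),("red2",172,180),("brass",14,28),("green",60,90),("blue",100,125)):
    m=roi&(hsv[...,0]>=lo)&(hsv[...,0]<=hi)&(hsv[...,1]>120)&(hsv[...,2]>50)
    k,l,st,ce=cv2.connectedComponentsWithStats(m.astype(np.uint8))
    print(n,[(ce[i].round(1).tolist(),int(st[i,4])) for i in range(1,k) if st[i,4]>4])
print(t["extrinsics"][:3] if isinstance(t["extrinsics"],list) else t["extrinsics"])
E
```

```text
red [([217.8, 237.0], 12)]
red2 []
brass [([210.7, 218.4], 25)]
green [([258.5, 227.0], 8)]
blue [([194.9, 225.6], 13)]
[[ 0.02434261  0.98739383 -0.15639968  0.40109094]
 [-0.9993914   0.02794538  0.02087795  0.0243399 ]
 [ 0.02498541  0.15579627  0.98747317  1.03536045]
 [ 0.          0.          0.          1.        ]]
```

View pics/crop.png

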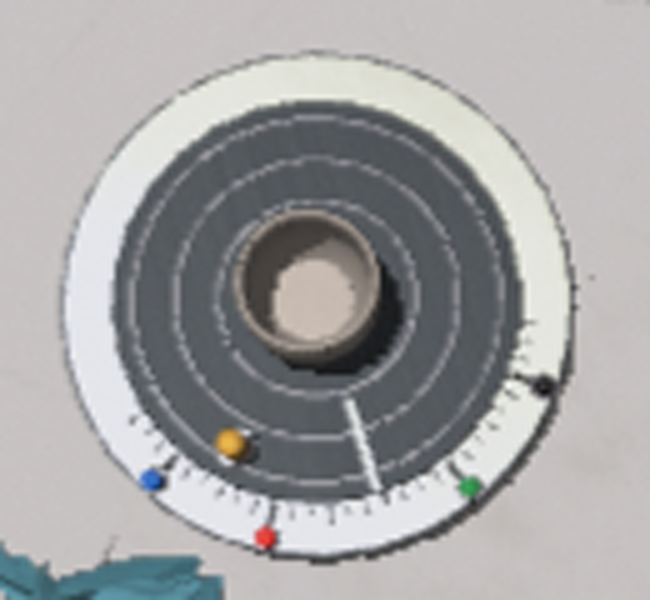

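```bash
python3 - <<'E'
from h import *
from scipy.optimize import least_squares
t=camera("top")
P=lambda u,v,z: ray(t,165+(u+.5)/5-.5,130+(v+.5)/5-.5,z)[:2]
pins=np.array([P(151,480,.041),P(265,537,.041),P(470,487,.041),P(543,385,.041)])
rim=np.array([P(113,300,.037),P(522,300,.037),P(317,100,.037),P(317,503,.037)])
a=np.radians([-55,-25,25,55])
dirs=lambda th:np.c_[-np.cos(th),-np.sin(th)]
r=least_squares(lambda p:np.r_[(p[:2]+.136*dirs(a+p[2])-pins).ravel(),np.linalg.norm(rim-p[:2],axis=1)-.115],[.57,.08,0])
c=r.x[:2];print(r.x,np.degrees(r.x[2]),r.fun.round(4))
ang=lambda p:np.degrees(np.arctan2(-(p[1]-c[1]),-(p[0]-c[0])))-np.degrees(r.x[2])
i1=P(378,490,.037);i0=P(349,402,.037);s=P(231,443,.07)
print("idx",ang(i1),ang(i0),np.linalg.norm(i1-c),np.linalg.norm(i0-c)," stud",s,ang(s),np.linalg.norm(s-c))
print("red",ang(pins[1]))
x=get_obs();from scipy.spatial.transform import Rotation as R
print(R.from_quat(np.array(x["eef_rot"])[[1,2,3,0]]).as_matrix().round(3))
E
```

```text
[0.56975425 0.07962027 0.26370938] 15.10943440873428 [ 0.0002  0.0001 -0.     -0.0002 -0.0002  0.0002 -0.0001 -0.0008 -0.001
 -0.0002 -0.0006 -0.0004]
idx 4.154775612834094 3.5318251450203206 0.11282887754238727 0.061400322783571916  stud [0.48419981 0.12105115] -40.948640999365054 0.09505830025225416
red -25.09329122313408
[[-0.915  0.404  0.   ]
 [ 0.404  0.915  0.   ]
 [ 0.     0.    -1.   ]]
```

Wheel centre is (0.570, 0.080), the base is rotated 15.1°, the wheel joint is at about +4°, and the target is the red pin at −25°. So I need about 29° clockwise, pushing the stud from its right side. The tool's y axis is already nearly tangential there. First I'll move above the spot with the fingers shut.

```bash
python3 -m jog '[-0.02,-0.015,0,0,0,0,1,-0.06,-0.047,0,0,0,0,1,-0.1,-0.078,0,0,0,0,1,-0.14,-0.109,0,0,0,0,1,-0.18,-0.14,0,0,0,0,1,-0.22,-0.171,0,0,0,0,1,-0.26,-0.202,0,0,0,0,1,-0.3,-0.233,0,0,0,0,1,-0.34,-0.265,0,0,0,0,1,-0.375,-0.292,0,0,0,0,1,-0.39,-0.304,0,0,0,0,1,-0.393,-0.306,0,0,0,0,1,-0.393,-0.306,0.05,0,0,0,1,-0.393,-0.306,0.095,0,0,0,1,-0.393,-0.306,0.1,0,0,0,1,-0.393,-0.306,0.1,0,0,0,1]'
python3 - <<'E'
from h import *
o=get_obs();print(o["time_s"],o["eef_pos"],o["wrist_force"],o["opening"])
f=[camera(n)["frame"] for n in ("wrist","scene","top")]
a=cv2.resize(f[0],(400,300));b=cv2.resize(f[1][130:250,150:310],(400,300),interpolation=cv2.INTER_CUBIC);c=cv2.resize(f[2][130:250,150:310],(400,300),interpolation=cv2.INTER_CUBIC)
cv2.imwrite('pics/w1.png',cv2.cvtColor(np.vstack([np.hstack([a,b]),np.hstack([c,c*0])]),cv2.COLOR_RGB2BGR))
E
```

```text
time_s: 2.9
eef_pos: [0.4684, 0.0882, 0.1573]
eef_rot: [0.0, 0.206, 0.979, 0.0]
wrist_force: [-0.1, -0.0, 0.8]
opening: 0.003
grasp_force: 0.0
2.9 [0.46844739 0.08821145 0.15725916] [-0.09529982 -0.03611295  0.78075716] 0.002782442590989255
```

View pics/w1.png

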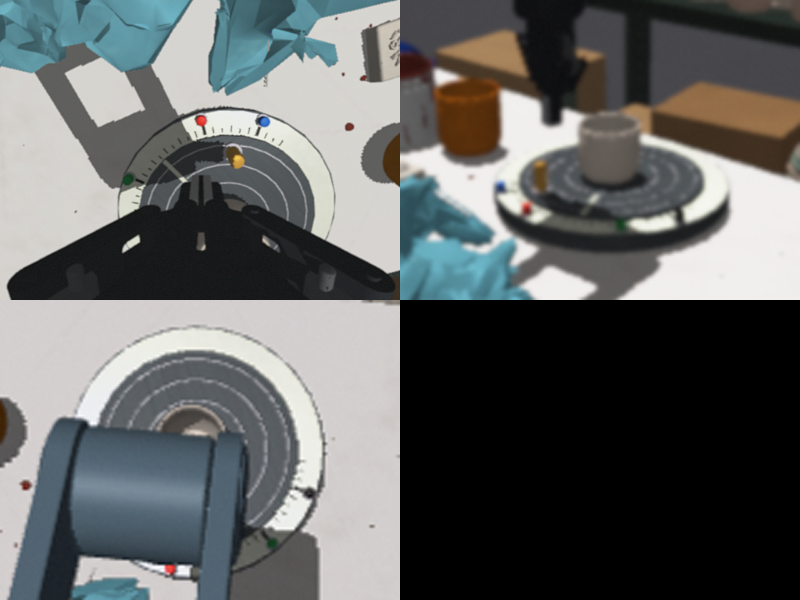

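Wrist view: closed fingertips at about (200,185), stud at (236,158), with clear space between them. The scene view shows the fingers well clear of the pot. Next I'll descend and creep towards the stud.

```bash
python3 -m jog '[0,0,0.02,0,0,0,1,0,0,0.045,0,0,0,1,0,0,0.065,0,0,0,1,0,0,0.076,0,0,0,1,0,0,0.077,0,0,0,1,0,0.005,0.077,0,0,0,1,0,0.008,0.077,0,0,0,1,0,0.008,0.077,0,0,0,1]'
python3 - <<'E'
from h import *
o=get_obs();print(o["time_s"],o["eef_pos"],o["wrist_force"])
f=[camera(n)["frame"] for n in ("wrist","scene")]
a=cv2.resize(f[0][100:300,130:400],(400,300));b=cv2.resize(f[1][155:245,170:290],(400,300),interpolation=cv2.INTER_CUBIC)
cv2.imwrite('pics/w2.png',cv2.cvtColor(np.hstack([a,b]),cv2.COLOR_RGB2BGR))
# rows of arc about the wheel centre, in current tool frame
from scipy.spatial.transform import Rotation as R
M=R.from_quat(np.array(o["eef_rot"])[[1,2,3,0]]).as_matrix()
c=np.array([.5698,.0796,o["eef_pos"][2]]);r=M.T@(c-o["eef_pos"]);print("centre in tool",r.round(4))
for d in range(2,35,2):
    p=r-R.from_rotvec([0,0,np.radians(d)]).apply(r);print(d,p[:2].round(4),round(np.radians(d),3))
E
```

```text
time_s: 4.05
eef_pos: [0.4719, 0.095, 0.0798]
eef_rot: [0.001, 0.206, 0.979, 0.0]
wrist_force: [-1.3, 0.2, -0.1]
opening: -0.0
grasp_force: 0.0
4.05 [0.471922   0.09496736 0.07984754] [-1.32163124  0.17287173 -0.12128398]
centre in tool [-0.0958  0.0254  0.0001]
2 [0.0008 0.0034] 0.035
4 [0.0015 0.0067] 0.07
6 [0.0021 0.0101] 0.105
8 [0.0026 0.0136] 0.14
10 [0.003 0.017] 0.175
12 [0.0032 0.0205] 0.209
14 [0.0033 0.0239] 0.244
16 [0.0033 0.0274] 0.279
18 [0.0032 0.0308] 0.314
20 [0.0029 0.0343] 0.349
22 [0.0026 0.0377] 0.384
24 [0.0021 0.0411] 0.419
26 [0.0015 0.0446] 0.454
28 [0.0007 0.0479] 0.489
30 [-0.0001  0.0513] 0.524
32 [-0.0011  0.0546] 0.559
34 [-0.0022  0.0579] 0.593
```

View pics/w2.png

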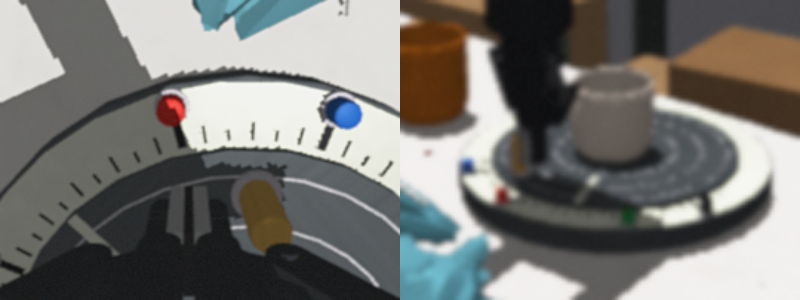

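The wrist view shows the finger just left of the stud, about 3–5 mm from contact, and everything else is clear. Now I'll push along the arc, stopping short of the full angle.

```bash
python3 -m jog '[0.0004,0.0017,0,0,0,0.018,1,0.0008,0.0034,0,0,0,0.035,1,0.0011,0.005,0,0,0,0.052,1,0.0015,0.0067,0,0,0,0.07,1,0.0018,0.0084,0,0,0,0.087,1,0.0021,0.0101,0,0,0,0.105,1,0.0024,0.0119,0,0,0,0.122,1,0.0026,0.0136,0,0,0,0.14,1,0.0028,0.0153,0,0,0,0.157,1,0.003,0.017,0,0,0,0.175,1,0.0031,0.0188,0,0,0,0.192,1,0.0032,0.0205,0,0,0,0.209,1,0.0033,0.0222,0,0,0,0.227,1,0.0033,0.0239,0,0,0,0.244,1,0.0033,0.0257,0,0,0,0.262,1,0.0033,0.0274,0,0,0,0.279,1,0.0032,0.0308,0,0,0,0.314,1,0.003,0.0335,0,0,0,0.34,1,0.0029,0.0343,0,0,0,0.349,1,0.0029,0.0343,0,0,0,0.349,1]'
cat > look.py <<'E'
from h import *
import sys
o=get_obs();print(o["time_s"],o["eef_pos"],o["wrist_force"])
f=[camera(n)["frame"] for n in ("wrist","scene")]
a=cv2.resize(f[0][100:300,130:400],(540,400));b=cv2.resize(f[1][155:245,170:290],(260,200),interpolation=cv2.INTER_CUBIC)
b=np.vstack([b,b*0]);cv2.imwrite('pics/'+sys.argv[1],cv2.cvtColor(np.hstack([a,b]),cv2.COLOR_RGB2BGR))
E
python3 look.py w3.png
```

```text
time_s: 6.65
eef_pos: [0.4827, 0.1273, 0.0793]
eef_rot: [0.0, 0.373, 0.928, 0.0]
wrist_force: [-0.6, -0.4, -0.6]
opening: -0.0
grasp_force: 0.2
6.65 [0.48267017 0.12729782 0.07926975] [-0.62713181 -0.40874999 -0.55237473]
```

View pics/w3.png

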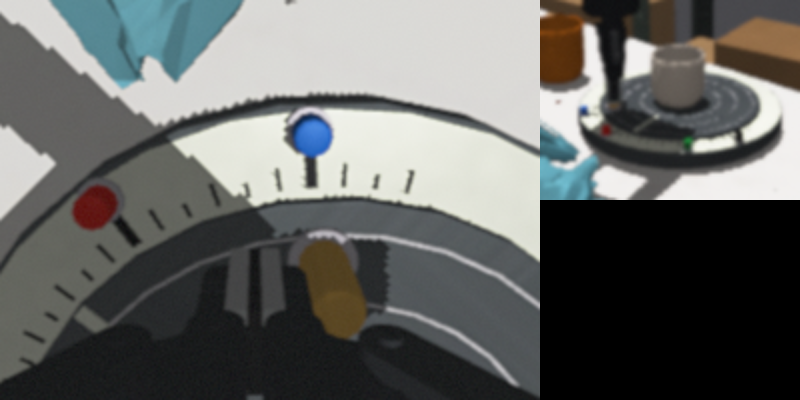

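The stud has moved. The index line's outer end is at about (80,308) in the crop, the red line's inner end at (137,243) and the blue line's at (311,186). I'll compute the angles from these.

```bash
cat > ang.py <<'E'
from h import *
def angs(pts,cam="wrist"):
    t=camera(cam);c=np.array([.5698,.0796])
    for n,u,v,z in pts:
        p=ray(t,130+(u+.5)/2-.5,100+(v+.5)/2-.5,z)[:2]-c
        print(n,np.degrees(np.arctan2(-p[1],-p[0])).round(2)-15.1,np.linalg.norm(p).round(4))
E
python3 -c "
from ang import *
angs([('idx',80,308,.037),('idxin',108,328,.037),('red',137,243,.031),('redpin',95,208,.044),('blue',311,186,.031),('bluepin',313,136,.044),('stud',341,320,.073)])"
```

```text
idx -10.629999999999999 0.1143
idxin -10.739999999999998 0.1028
red -24.45 0.1173
redpin -25.39 0.1362
blue -54.34 0.1169
bluepin -54.440000000000005 0.1359
stud -55.800000000000004 0.0932
```

About 14° remain, so I'll push 12° and then look again.

```bash
python3 -m jog '[0.0004,0.0017,0,0,0,0.018,1,0.0008,0.0034,0,0,0,0.035,1,0.0011,0.005,0,0,0,0.052,1,0.0015,0.0067,0,0,0,0.07,1,0.0018,0.0084,0,0,0,0.087,1,0.0021,0.0101,0,0,0,0.105,1,0.0024,0.0119,0,0,0,0.122,1,0.0026,0.0136,0,0,0,0.14,1,0.0028,0.0153,0,0,0,0.157,1,0.003,0.017,0,0,0,0.175,1,0.0031,0.0188,0,0,0,0.192,1,0.0032,0.0205,0,0,0,0.209,1,0.0032,0.0205,0,0,0,0.209,1]'
python3 look.py w4.png
```

```text
time_s: 8.43
eef_pos: [0.4947, 0.1444, 0.0793]
eef_rot: [0.0, 0.468, 0.884, 0.0]
wrist_force: [-0.0, -0.2, -0.5]
opening: 0.0
grasp_force: 0.1
8.425 [0.49465204 0.14435874 0.07928387] [-0.01335224 -0.22557808 -0.51120526]
```

View pics/w4.png

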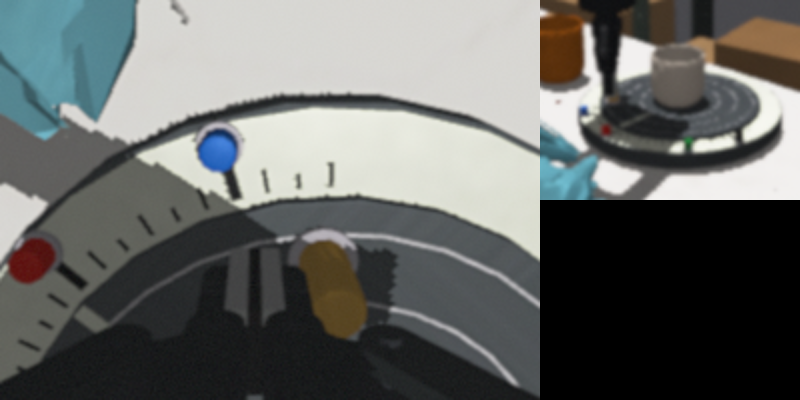

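```bash
python3 -c "
from ang import *
angs([('idx',80,308,.037),('idxin',108,328,.037),('red',86,284,.031),('redpin',31,260,.044),('blue',237,198,.031),('bluepin',219,153,.044),('stud',341,321,.073)])"
```

```text
idx -22.5 0.1139
idxin -22.59 0.1024
red -24.799999999999997 0.1173
redpin -25.869999999999997 0.1361
blue -54.480000000000004 0.1168
bluepin -54.75 0.1354
stud -67.83 0.0925
```

About 2.5° remain. I'll push that slowly, back off, rise and check from above.

```bash
python3 -m jog '[0.0004,0.0017,0,0,0,0.018,1,0.0008,0.0032,0,0,0,0.033,1,0.0009,0.0041,0,0,0,0.043,1,0.0009,0.0041,0,0,0,0.043,1,0.0009,0.0041,0,0,0,0.043,1,0.0009,0.001,0,0,0,0.043,1,0.0009,-0.006,0,0,0,0.043,1,0.0009,-0.011,0,0,0,0.043,1,0.0009,-0.011,-0.01,0,0,0.043,1,0.0009,-0.011,-0.04,0,0,0.043,1,0.0009,-0.011,-0.09,0,0,0.043,1,0.0009,-0.011,-0.11,0,0,0.043,1,0.0009,-0.011,-0.11,0,0,0.043,1]'
python3 - <<'E'
from h import *
a=camera("wrist")["frame"];cv2.imwrite('pics/w5.png',cv2.cvtColor(cv2.resize(a[60:300,80:400],(800,600),interpolation=cv2.INTER_CUBIC),cv2.COLOR_RGB2BGR))
E
```

```text
time_s: 10.2
eef_pos: [0.4864, 0.1389, 0.1918]
eef_rot: [0.002, 0.487, 0.874, 0.001]
wrist_force: [-0.0, 0.2, 0.1]
opening: 0.002
grasp_force: 0.0
```

View pics/w5.png

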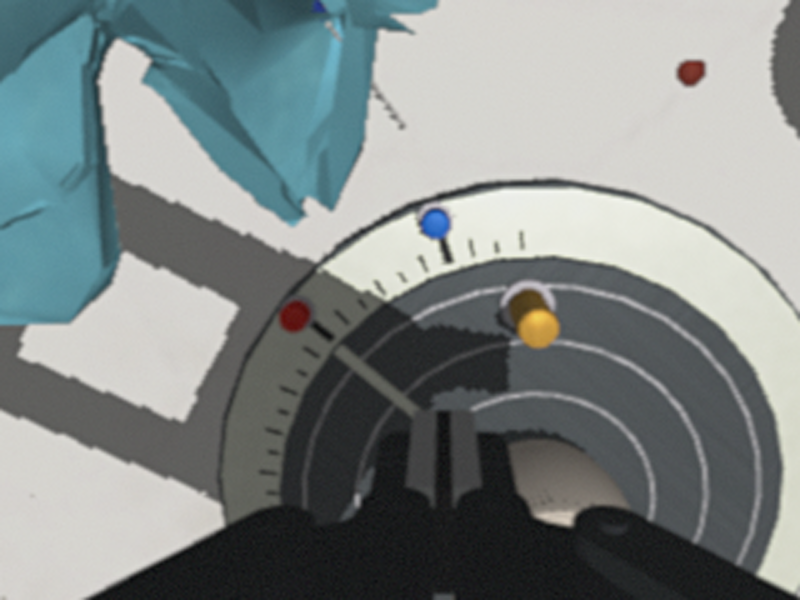

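In this view the index line (340,349)–(415,412) runs on into the red pin's line (318,325)–(331,338). I'll put a number on the alignment.

```bash
python3 -c "
from h import *
t=camera('wrist');c=np.array([.5698,.0796])
for n,u,v,z in [('idx',340,349,.037),('idxmid',378,381,.037),('red',331,338,.031),('redpin',295,316,.043),('blue',449,261,.031),('bluepin',436,222,.043),('stud',538,330,.073)]:
    p=ray(t,80+(u+.5)/2.5-.5,60+(v+.5)/2.5-.5,z)[:2]-c
    print(n,np.degrees(np.arctan2(-p[1],-p[0])).round(2)-15.1,np.linalg.norm(p).round(4))"
```

```text
idx -24.85 0.1143
idxmid -24.58 0.093
red -24.46 0.1197
redpin -25.27 0.1375
blue -53.88 0.119
bluepin -54.300000000000004 0.1375
stud -68.69 0.0953
```

The index is within about 0.3° of the target. I'll take the hand clear and do a final check of the pot.

```bash
python3 -m jog '[0,0,-0.03,0,0,0,1,0.01,0,-0.07,0,0,0,1,0.04,0,-0.08,0,0,0,1,0.08,0,-0.08,0,0,0,1,0.12,0,-0.08,0,0,0,1,0.16,0,-0.08,0,0,0,1,0.19,0,-0.08,0,0,0,1,0.2,0,-0.08,0,0,0,1,0.2,0,-0.08,0,0,0,1,0.2,0,-0.08,0,0,0,1]'
python3 - <<'E'
from h import *
a=camera("top")["frame"];b=camera("scene")["frame"]
a=cv2.resize(a[130:250,165:295],(520,480),interpolation=cv2.INTER_CUBIC);b=cv2.resize(b[130:250,150:290],(280,480),interpolation=cv2.INTER_CUBIC)
cv2.imwrite('pics/end.png',cv2.cvtColor(np.hstack([a,b]),cv2.COLOR_RGB2BGR))
E
```

```text
time_s: 11.55
eef_pos: [0.3801, 0.3081, 0.2688]
eef_rot: [-0.0, 0.487, 0.873, -0.0]
wrist_force: [0.6, 0.2, 0.1]
opening: 0.004
grasp_force: 0.0
```

View pics/end.png

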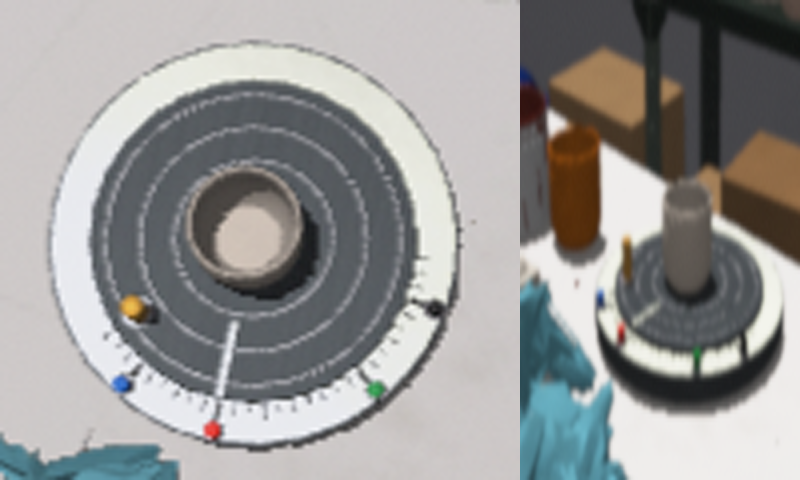

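The index line (236,322)–(220,395) points straight at the red line and pin (213,430). The pot stands centred and upright, and the hand is clear.

```bash
python3 -c "
from bench import *
print(hand_in())"
```

```text
the job is handed in; nothing more can be done
None
```

I turned the wheel about 29° clockwise by pushing the stud with the closed fingertips; its index line now points at the red pin's scale line (within about 0.3° by camera), the pot stands upright in the middle, the hand is clear, and the job is handed in.

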